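Put away the router-bit case

TASK

Put the router bits away: slide the bit board along its two guides right into the wooden case, swing both brass levers fully across behind it so that it is held home, and then lower the hinged lid until it is fully shut, gently, without slamming it. Leave the other things on the bench where they are.

Things in the scene. Friction and masses are not known exactly. Their poses are not given: they have to be found in the camera images.
- case: Wooden case, fixed. Origin: on the bench under its middle; +x points in from its open end (which roughly faces the robot), +y to the hinge side. Base plank 10 mm thick, x -105 to 80, y +-75 mm. Walls 10 mm thick, 62 tall: sides x -45 to 80 mm, far wall inner face at x 70. Grooved guides from x -75 on; their lips (|y| over 50, z up to 31.5 mm) hold the board down, 2 mm play each side.
- board: Loose plywood board 146 (x) x 110 (y) x 15 mm, 0.25 to 0.45 kg, flat in the guides on the base plank, 30 to 55 mm short of home, its near end sticking out; axes as the case's, origin under its centre. Six steel router bits fixed in it stand to 38 mm above its underside, all at x above -20 mm. Home (far end at the far wall): origin at x -3 mm of the case, near edge at x -76.
- board_edge (a point): Middle of the near (-x) end face of the board, 73 mm from its origin, 7.5 mm above its underside: the face to push.
- lever_left (a joint): Angle of the brass lever on the case's +y side. Upright pivot at case x -83, y +66 mm; bar 42 mm long, 9 wide, z 12 to 24 mm; a peg 10 mm across stands 40 mm from the pivot, top at z 50. 0: points straight out (case -x); negative: splayed outward, to -0.6; grows swinging inward to its stop at 1.571, across behind the board (face at x -78, peg at x -83, y +26). Stays where left; about 1 N at the peg moves it.
- lever_left_peg (a point): Top centre of that lever's peg, 50 mm above the bench.
- lever_left_pivot (a point): That lever's pivot axis, 24 mm above the bench.
- lever_right (a joint): The same for the lever at the -y side, mirrored: pivot at x -83, y -66 mm of the case; 0 points straight out, negative splayed outward, 1.571 lies across behind the board with its peg at x -83, y -26 mm.
- lever_right_peg (a point): Top centre of the right lever's peg, 50 mm above the bench.
- lever_right_pivot (a point): The right lever's pivot axis, 24 mm above the bench.
- lid (a joint): Opening angle of the case's wooden lid: 0 shut (lying flat on the walls), 1.571 upright, starts at 1.65 to 1.85 (leaning back, away from the case, to +y). The lid is a plain panel 125 (along the case's x, -45 to 80) x 150 x 10 mm without a knob; a friction hinge holds it wherever it is left, and about 3 to 5 N at its free edge moves it.
- lid_hinge (a point): Middle of the hinge line, at x 17.5, y +75 mm of the case and along its x, 62.5 mm above the bench, at the lid's underside; the panel reaches 150 mm from here and its outer face lies 10 mm from its underside.
- lid_edge (a point): Middle of the lid's free edge, 150 mm from the hinge line and at half its thickness.
- bottle: Bystander: white upright glue bottle, 54 across, 185 mm tall, standing behind the open lid towards its near or its far end (165 to 185 mm to +y of the case's middle, at x -50 to -30 or 65 to 85 mm). Origin under its centre.
- jar: Bystander: low glass jar, 56 across, 65 mm tall, standing behind the open lid near the end where the bottle is not. Origin under its centre.
- block: Bystander: cork sanding block 100 x 60 x 24 mm lying on the -y side of the case. Origin under its centre.
- chisel: Bystander: chisel 245 mm long, 24 mm thick, lying along its x on the -y side of the case. Origin on its underside near the middle.
- plane: Bystander: iron block plane 160 x 50, 72 mm tall, to the left. Origin under its centre.
- bowl: Bystander: amber glass bowl, 100 mm across, 45 mm tall, to the left near the robot. Origin under its centre.

How it is judged:
By the outcome, as a careful person would: the job done as asked, in the order asked, and still so for the second after the job is handed in, with the robot touching nothing.
It also fails if it takes over 67 s, if anything falls off the work surface, if the arm or the gripper's body presses on something with over 40 N, if the wrist force passes 120 N, or if a joint passes its speed limit or range.

ROBOT

A 6-joint arm with a two-finger parallel gripper is mounted at the origin on the work surface. World frame = base frame: x ahead of the robot, y to its left, z up, the work surface at z = 0. Lengths are in m, angles in rad, forces in N, time in s.
With the tool pointing down it reaches from about 0.3 to 0.75 m from the base axis. Payload 8.5 kg.
Tool frame: the origin (TCP) lies at the very end of the fingers, on their centre line; the grasp point (between the pads) lies grip_point_offset behind it (grip_point_offset is the distance from the TCP to the grasp point, in m); z points along the fingers, y is the direction in which the jaws open and shut (so a half turn about z gives the same grasp; the last joint's range is limited). The gripper opens to 88 mm and grips with 3 to 60 N. Pads are 18 mm wide; open, the fingers measure 123 mm over their backs; the gripper's body (75 mm by 187 mm) begins 45 mm behind the grasp point.
Start: joints at [1.004, 0.381, 1.297, -0, 1.464, -0.215], TCP at [0.19, 0.516, 0.239] pointing down, gripper open.
Joint ranges: [-3.11, 3.11], [-0.89, 2.33], [0.22, 2.48], [-1.42, 4.56], [0.17, 2.85], [-2.88, 2.88]. Speed limits (rad/s): [2.39, 2.39, 3.14, 3.14, 3.14, 3.14].

INTERFACE

Orientations are given as a 3x3 rotation matrix whose columns are the frame's x, y, z axes.
In Python, from cell import * gives the robot as it stands.
- The arm moves only by the tool send_rows, never from a script. Its arguments are lists of equal length, an entry for each row: "translation": the shift along the world's x, y, z in m, a list of three; "dr": the turn, a rotation vector about the world's x, y, z in units of 5 degrees (1.0 is 5 degrees), a list of three. In form: {"translation": [[x, y, z], ...], "dr": [[ax, ay, az], ...]}. A call has 1 to 5 rows; each row shifts and turns the pose as measured when the row begins; what a row does not reach is not made up. A row lasts 1/10 s, in which the tool goes at most 50 mm and 8.59 degrees, less where a joint would pass 70% of its speed; a pose out of reach is approached as far as the arm can. A call with a gripper value outside its range is refused whole. "gripper" is the opening in per cent of the stroke, from 0 (shut) to 100 (fully open), set as the call begins (left out, the last holds). The fingers move at their own pace and stop on an object; "newtons" is the grip in N (left out, the last holds). Time passes only in rows, so rows that do not move let the fingers close. It gives the time, the measured TCP pose, the force and the opening at its end, in the units of the state.
- observe(): the state, without advancing time (a new reading comes with each control period).
- grab_frame(name): name is "scene" or "top"; returns a dict with "image" (384x512x3 uint8, blue, green, red), "camera_matrix" (3x3 intrinsics, pixels), "pose" (4x4, takes a point from camera to world coordinates). Camera axes: x right, y down, z forward; pixel columns grow to the right and rows downward; lengths in m; the calibration is good to about 2 mm. A picture is of the moment at which its call begins. There is no depth.
- close_job(): hands the job in, once; it reports no verdict.
The state is a dict: "t": time; "joint_pos": joint angles; "qvel": joint speeds; "tau": joint torques, N m; "tcp_pos": TCP position; "orientation": TCP orientation; "wrist_force": force on the tool from outside, world axes, zero at the start; "torque": the same for the moment, N m; "grip_width": finger opening in m.
Only numpy, scipy, OpenCV 4.12 (cv2) and the standard library are available. Lean on these libraries where they do the work, as an engineer would, in place of code of your own. Each camera call takes 0.05 s, during which the arm holds its last target. There are 200 camera calls.

## Working session

There is one attempt and no reset: what is moved stays moved. The work goes in short steps, Python scripts to look and compute and a tool call to move; the robot and the scene stay as the last step left them, time stands still between calls to the robot, and variables do not carry over. Pictures are saved under pics/ and viewed, on a budget of 10 in all, crops included, one or two more only if the job needs it, and the job is handed in when it is done.

Besides the shell and the picture viewer there is one more tool, called as name(argument=value, ...) on one line, values as JSON. send_rows: Moves the arm, as the interface text tells. Its arguments: {"type":"object","properties":{"translation":{"type":"array"},"dr":{"type":"array"},"gripper":{"type":"number"},"newtons":{"type":"number"}},"required":["translation","dr"]}

```bash
mkdir -p pics; ls; python3 - <<'E'
from cell import *
import cv2
print(observe())
for n in("scene","top"):
    f=grab_frame(n); cv2.imwrite(f"pics/{n}0.png",f["image"]); print(n,f["camera_matrix"].tolist(),f["pose"].round(4).tolist())
E
```

```text
pics
{'t': 0.0, 'joint_pos': array([ 1.00372342e+00,  3.81192309e-01,  1.29824750e+00, -5.31133888e-06,
        1.46361576e+00, -2.15297264e-01]), 'qvel': array([-0.00090181, -0.00010335, -0.00011226,  0.001528  , -0.00013606,
       -0.0005678 ]), 'tau': array([-8.21698322e-04, -4.37935138e+01, -2.24551857e+01,  7.13126035e-02,
        3.53338954e-02, -1.18245816e-04]), 'tcp_pos': array([0.18935769, 0.51607476, 0.23814423]), 'orientation': array([[-9.38762444e-01,  3.44564164e-01, -7.81373530e-04],
       [ 3.44564913e-01,  9.38761680e-01, -1.23677246e-03],
       [ 3.07376060e-04, -1.43026944e-03, -9.99998930e-01]]), 'wrist_force': array([ 0.0984127 , -0.38401698,  0.17308573]), 'torque': array([ 0.08073341, -0.00580734,  0.03221283]), 'grip_width': 0.08792599944849641}
scene [[481.92304100461797, 0.0, 254.7780530740947], [0.0, 481.92304100461797, 192.35961092337936], [0.0, 0.0, 1.0]] [[0.3207, 0.5078, -0.7996, 1.6468], [0.9472, -0.1797, 0.2657, -0.3483], [-0.0087, -0.8425, -0.5386, 0.8624], [0.0, 0.0, 0.0, 1.0]]
top [[370.4613744221051, 0.0, 254.5234512085595], [0.0, 370.4613744221051, 194.21843661089966], [0.0, 0.0, 1.0]] [[-0.0182, -0.9961, 0.086, 0.411], [-0.9993, 0.0153, -0.0333, 0.0524], [0.0319, -0.0865, -0.9957, 0.997], [0.0, 0.0, 0.0, 1.0]]
```

```bash
python3 - <<'E'
import cv2
for n in("scene","top"):
    cv2.imwrite(f"pics/{n}0b.png",cv2.resize(cv2.imread(f"pics/{n}0.png"),(800,600),interpolation=cv2.INTER_CUBIC))
E
```

```text
(no output)
```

View pics/scene0b.png

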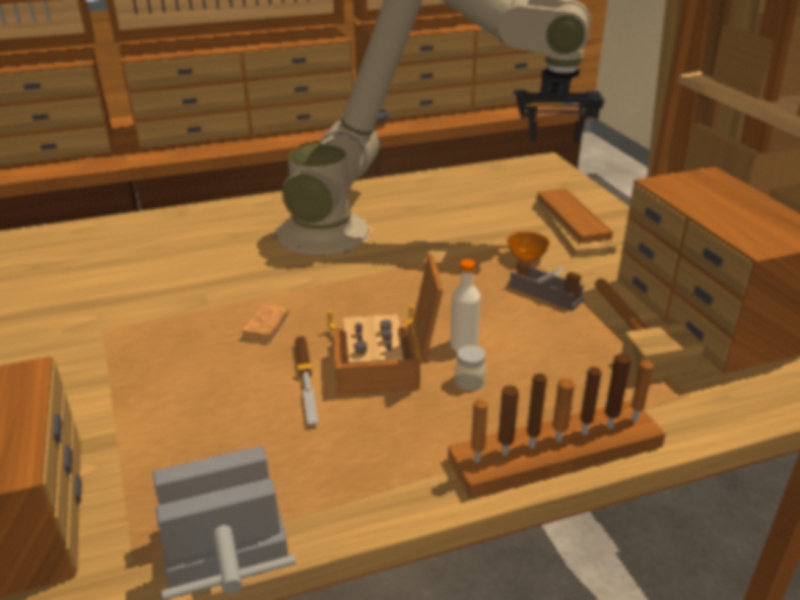

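View pics/top0b.png

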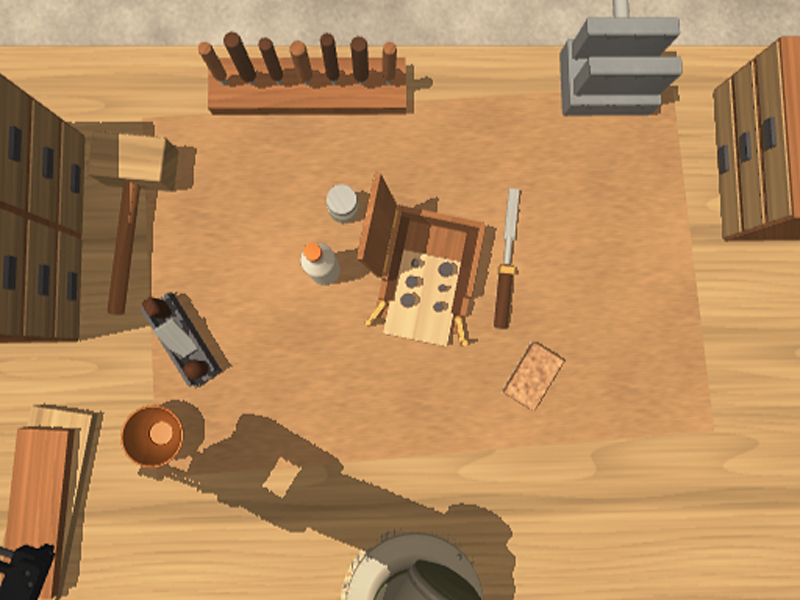

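```bash
cat > h.py <<'E'
import numpy as np, cv2
from cell import *
def ray(f,uv):
    K=f["camera_matrix"];P=f["pose"]
    d=P[:3,:3]@np.linalg.solve(K,[uv[0],uv[1],1.]); return P[:3,3],d
def onz(f,uv,z):
    c,d=ray(f,uv); return c+d*(z-c[2])/d[2]
def tri(f1,u1,f2,u2):
    c1,d1=ray(f1,u1);c2,d2=ray(f2,u2)
    s=np.linalg.lstsq(np.c_[d1,-d2],c2-c1,rcond=None)[0]
    a,b=c1+d1*s[0],c2+d2*s[1]; return (a+b)/2,np.linalg.norm(a-b)
def proj(f,p):
    P=f["pose"];q=f["camera_matrix"]@(P[:3,:3].T@(np.asarray(p)-P[:3,3])); return q[:2]/q[2]
def crops(name,t,s,k=4,b=(220,115,100,125),c=(200,155,100,125)):
    out=[]
    for f,r in((t,b),(s,c)):
        out.append(cv2.resize(f["image"][r[1]:r[1]+r[3],r[0]:r[0]+r[2]],(r[2]*k,r[3]*k),interpolation=cv2.INTER_CUBIC))
    cv2.imwrite(f"pics/{name}.png",np.hstack(out))
E
python3 - <<'E'
from h import *
t=grab_frame("top");s=grab_frame("scene")
crops("c1",t,s)
im=t["image"];hsv=cv2.cvtColor(im,cv2.COLOR_BGR2HSV)
for u,v in((267,205),(242,200),(295,212),(272,208),(240,150),(285,150)): print(u,v,im[v,u],hsv[v,u])
E
```

```text
267 205 [130 186 232] [ 16 112 232]
242 200 [ 73 143 200] [ 17 162 200]
295 212 [ 96 190 245] [ 19 155 245]
272 208 [139 201 241] [ 18 108 241]
240 150 [38 58 89] [ 12 146  89]
285 150 [ 74 122 191] [ 12 156 191]
```

View pics/c1.png

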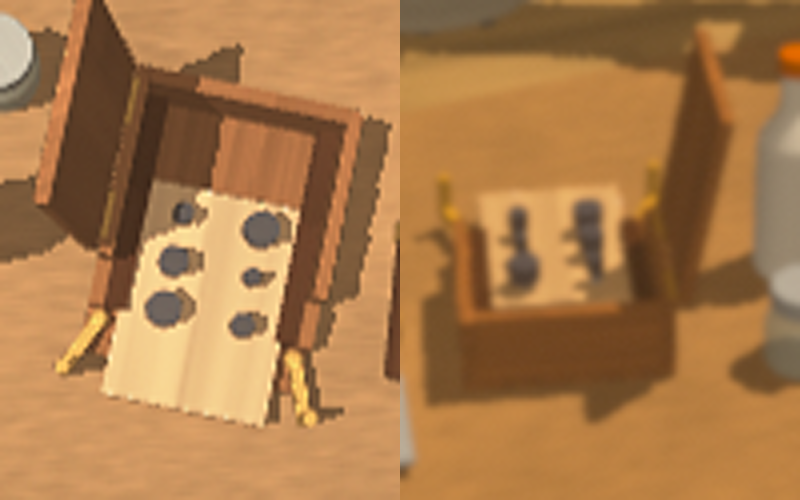

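```bash
python3 - <<'E'
from h import *
np.set_printoptions(precision=4,suppress=True)
t=grab_frame("top");s=grab_frame("scene")
T=lambda x,y:((x+.5)/4-.5+220,(y+.5)/4-.5+115)
S=lambda x,y:((x-400+.5)/4-.5+200,(y+.5)/4-.5+155)
print("board two-view")
B={}
for n,a,b in(("FR",(300,208),(478,190)),("FL",(153,178),(621,183))): pass
c={k:onz(t,T(*v),.025) for k,v in dict(NL=(103,393),NR=(265,427),FR=(302,207)).items()}
print(c, np.linalg.norm(c['NL']-c['NR']),np.linalg.norm(c['FR']-c['NR']))
# near corners of the board appear at the top in the scene view
for n,a,b in(("NL",(103,393),(619,184)),("NR",(265,427),(479,192))): print(n,tri(t,T(*a),s,S(*b)))
for n,a,b in(("pegL",(64,369),(653,164)),("pegR",(311,421),(445,180))): print(n,onz(t,T(*a),.05),tri(t,T(*a),s,S(*b)))
print("pivL",onz(t,T(102,315),.024),"pivR",onz(t,T(291,354),.024))
print("wall far right outer",onz(t,T(361,110),.062),"two view",tri(t,T(361,110),s,S(465,322)))
print("wall near right outer",onz(t,T(322,302),.062))
print("lid edge outer near/far?",tri(t,T(38,203),s,S(700,32)), )
# colour fit of the board
h=cv2.cvtColor(t["image"],cv2.COLOR_BGR2HSV)
m=cv2.inRange(h,(12,70,215),(22,128,255));m[:150]=0;m[:,:230]=0;m[235:]=0;m[:,310:]=0
n,l,st,ce=cv2.connectedComponentsWithStats(m);i=1+st[1:,4].argmax()
pts=np.argwhere(l==i)[:,::-1]
w=np.array([onz(t,p,.025)[:2] for p in pts],np.float32);r=cv2.minAreaRect(w);print(r,cv2.boxPoints(r))
mb=cv2.inRange(h,(16,130,200),(26,255,255));mb[:190]=0;mb[:,:225]=0;mb[230:]=0;mb[:,310:]=0
n,l,st,ce=cv2.connectedComponentsWithStats(mb)
for i in range(1,n):
    if st[i,4]>5: print("brass",st[i],ce[i])
E
```

```text
board two-view
{'NL': array([0.4462, 0.0447, 0.025 ]), 'NR': array([ 0.4221, -0.0612,  0.025 ]), 'FR': array([ 0.5676, -0.0896,  0.025 ])} 0.10863219800343596 0.1482811488825387
NL (array([0.4469, 0.0467, 0.024 ]), np.float64(0.004164703677811108))
NR (array([ 0.4225, -0.0599,  0.025 ]), np.float64(0.0028192937480963497))
pegL [0.461  0.0696 0.05  ] (array([0.4616, 0.0708, 0.0466]), np.float64(0.002388708016541609))
pegR [ 0.4251 -0.0879  0.05  ] (array([ 0.4257, -0.0872,  0.0443]), np.float64(0.0033607903210083312))
pivL [0.4976 0.0445 0.024 ] pivR [ 0.4698 -0.0798  0.024 ]
wall far right outer [ 0.6243 -0.1242  0.062 ] two view (array([ 0.625 , -0.1229,  0.0608]), np.float64(0.0030733993364449874))
wall near right outer [ 0.5004 -0.0953  0.062 ]
lid edge outer near/far? (array([0.5425, 0.0789, 0.2047]), np.float64(0.0012940497710895492))
((0.5050618648529053, -0.022571131587028503), (0.1092114970088005, 0.1453675925731659), 77.26294708251953) [[ 0.4221 -0.0598]
 [ 0.5639 -0.0919]
 [ 0.588   0.0147]
 [ 0.4462  0.0467]]
brass [234 193  12  15  54] [240.     199.7593]
brass [291 203   8  19  59] [294.4915 211.5424]
```

send_rows(translation=[[0.019,-0.043,0],[0.019,-0.043,0],[0.019,-0.043,0],[0.019,-0.043,0],[0.019,-0.043,0]], dr=[[0,0,0.3],[0,0,0.3],[0,0,0.3],[0,0,0.3],[0,0,0.3]], gripper=0, newtons=20)

```text
t: 0.8
tcp_pos: [0.2843, 0.2976, 0.2373]
orientation: [[-0.979, 0.206, -0.0], [0.206, 0.979, 0.0], [0.0, 0.0, -1.0]]
wrist_force: [1.3, 1.0, -0.2]
grip_width: 0.0502
```

```bash
python3 - <<'E'
from h import *
import cell
print([(k,getattr(cell,k)) for k in dir(cell) if k[0]!='_' and isinstance(getattr(cell,k),(int,float))], [k for k in dir(cell) if 'off' in k.lower()])
t=grab_frame("top");s=grab_frame("scene")
C=[]
for f in(t,s):
    h=cv2.cvtColor(f["image"],cv2.COLOR_BGR2HSV);m=cv2.inRange(h,(5,200,200),(14,255,255))
    n,l,st,ce=cv2.connectedComponentsWithStats(m)
    o=st[1:,4].argsort()[::-1][:2]+1;print([(st[i].tolist(),ce[i]) for i in o]);C.append(ce[o[0]])
p,e=tri(t,C[0],s,C[1]);print(p,e)
a=np.radians(-12.85);R=np.array([[np.cos(a),-np.sin(a)],[np.sin(a),np.cos(a)]]);print(R.T@(p[:2]-[.5618,-.0335]))
E
```

```text
[('grip_point_offset', 0.0187)] ['grip_point_offset']
[([204, 158, 1, 1, 1], array([204., 158.]))]
[([295, 166, 9, 4, 21], array([298.80952381, 167.66666667]))]
[0.56401867 0.13892003 0.18783656] 0.007957733511699847
[-0.036183    0.16859531]
```

send_rows(translation=[[0.019,-0.043,-0.01],[0.019,-0.043,-0.02],[0.019,-0.043,-0.02],[0.019,-0.043,-0.02],[0.019,-0.043,-0.02]], dr=[[0,0,-0.2],[0,0,0],[0,0,0],[0,0,0],[0,0,0]])

```text
t: 1.4
tcp_pos: [0.3797, 0.0858, 0.1503]
orientation: [[-0.975, 0.221, 0.01], [0.221, 0.975, 0.004], [-0.009, 0.006, -1.0]]
wrist_force: [1.1, 0.6, -0.0]
grip_width: 0.002
```

send_rows(translation=[[0.018,-0.042,-0.02],[0.018,-0.042,-0.02],[0,0,0],[0,0,0],[0,0,0]], dr=[[0,0,0],[0,0,0],[0,0,0],[0,0,0],[0,0,0]])

```text
t: 1.9
tcp_pos: [0.418, -0.0008, 0.1083]
orientation: [[-0.974, 0.226, 0.01], [0.226, 0.974, 0.005], [-0.009, 0.007, -1.0]]
wrist_force: [0.1, 0.1, -0.2]
grip_width: 0.0006
```

send_rows(translation=[[-0.004,0,-0.025],[0,0,-0.025],[0,0,-0.025],[0,0,-0.016],[0,0,0]], dr=[[0,0,0],[0,0,0],[0,0,0],[0,0,0],[0,0,0]])

```text
t: 2.4
tcp_pos: [0.4144, 0.006, 0.0183]
orientation: [[-0.976, 0.216, 0.019], [0.216, 0.976, 0.003], [-0.018, 0.007, -1.0]]
wrist_force: [0.3, -0.1, 0.6]
grip_width: 0.0007
```

```bash
python3 - <<'E'
from h import *
t=grab_frame("top");s=grab_frame("scene")
print(observe()["tcp_pos"],observe()["wrist_force"])
crops("c2",t,s)
E
```

```text
[0.41519686 0.00552546 0.01967411] [ 0.53467574 -0.31006849  0.17299453]
```

View pics/c2.png

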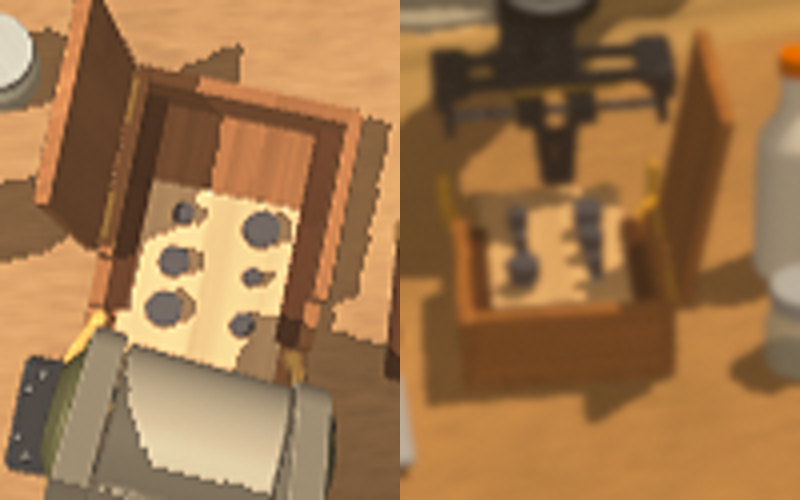

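send_rows(translation=[[0.006,-0.005,-0.002],[0.01,-0.0035,-0.001],[0.01,-0.0025,0],[0.01,-0.0025,0],[0.01,-0.0025,0]], dr=[[0,0.2,0],[0,0,0],[0,0,0],[0,0,0],[0,0,0]])

```text
t: 3.0
tcp_pos: [0.4642, -0.0093, 0.0207]
orientation: [[-0.977, 0.213, 0.009], [0.213, 0.977, 0.001], [-0.008, 0.003, -1.0]]
wrist_force: [-0.9, 0.1, -1.4]
grip_width: 0.0005
```

send_rows(translation=[[0.005,-0.0012,-0.001],[0.005,-0.0012,-0.001],[0.004,-0.0009,-0.001],[0.003,-0.0007,0],[0.002,-0.0005,0]], dr=[[0,0,0],[0,0,0],[0,0,0],[0,0,0],[0,0,0]])

```text
t: 3.5
tcp_pos: [0.4783, -0.012, 0.0173]
orientation: [[-0.977, 0.212, -0.008], [0.212, 0.977, 0.005], [0.009, 0.004, -1.0]]
wrist_force: [-7.2, 0.7, 5.4]
grip_width: 0.0004
```

send_rows(translation=[[0.002,-0.0005,0],[0.002,-0.0005,0],[0.002,-0.0005,0],[0.002,-0.0005,0],[0,0,0]], dr=[[0,0,0],[0,0,0],[0,0,0],[0,0,0],[0,0,0]])

```text
t: 4.0
tcp_pos: [0.4779, -0.0117, 0.0164]
orientation: [[-0.977, 0.211, -0.029], [0.211, 0.977, 0.01], [0.031, 0.004, -1.0]]
wrist_force: [0.2, -0.3, 0.0]
grip_width: 0.0003
```

send_rows(translation=[[-0.015,0.0035,0],[-0.02,0.0045,0.02],[-0.01,0.002,0.04],[0,0.01,0.04],[0,0.02,0.03]], dr=[[-0.1,-0.33,0],[0,0,0],[0,0,1.5],[0,0,1.5],[0,0,1.5]])

```text
t: 4.5
tcp_pos: [0.4314, 0.0278, 0.1474]
orientation: [[-0.982, -0.188, -0.004], [-0.188, 0.982, 0.001], [0.003, 0.002, -1.0]]
wrist_force: [1.3, -0.5, -0.1]
grip_width: 0.0007
```

send_rows(translation=[[0,0.02,0.005],[0,0.02,0],[0,0.02,0],[0,0,0],[0,0,0]], dr=[[0,0,1.5],[0,0,1.5],[0,0,1.4],[0,0,0],[0,0,0]], gripper=45)

```text
t: 5.0
tcp_pos: [0.4346, 0.0907, 0.1581]
orientation: [[-0.831, -0.557, 0.012], [-0.557, 0.831, 0.0], [-0.01, -0.006, -1.0]]
wrist_force: [0.4, 0.1, -0.9]
grip_width: 0.0381
```

```bash
python3 - <<'E'
from h import *
t=grab_frame("top");s=grab_frame("scene")
o=observe();print(o["tcp_pos"],o["orientation"].round(3),o["joint_pos"])
crops("c3",t,s)
E
```

```text
[0.43450546 0.09033665 0.15802839] [[-0.831 -0.556  0.011]
 [-0.556  0.831  0.   ]
 [-0.01  -0.006 -1.   ]] [-6.36723057e-02  2.78922440e-01  1.71642857e+00  1.32705702e-03
  1.13515268e+00 -2.22477628e+00]
```

View pics/c3.png

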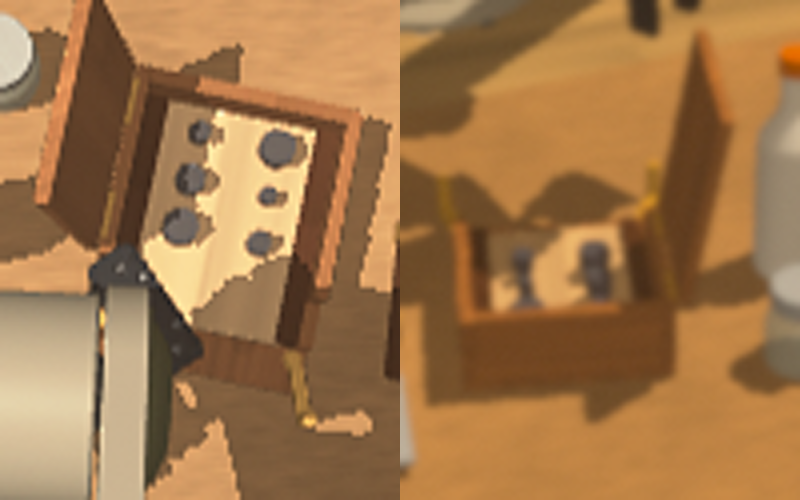

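send_rows(translation=[[0.013,-0.01,-0.02],[0.0135,-0.01,-0.03],[0,0,-0.03],[0,0,0],[0,0,0]], dr=[[0,0.13,0],[0,0,0],[0,0,0],[0,0,0],[0,0,0]])

```text
t: 5.6
tcp_pos: [0.4633, 0.0657, 0.0766]
orientation: [[-0.838, -0.546, 0.003], [-0.546, 0.838, -0.0], [-0.002, -0.002, -1.0]]
wrist_force: [0.5, 0.3, 0.2]
grip_width: 0.0398
```

send_rows(translation=[[-0.002,0.004,0],[0,0,-0.015],[0,0,-0.015],[0,0,-0.01],[0,0,0]], dr=[[0,0,0],[0,0,0],[0,0,0],[0,0,0],[0,0,0]])

```text
t: 6.1
tcp_pos: [0.4633, 0.0702, 0.0415]
orientation: [[-0.839, -0.544, 0.013], [-0.544, 0.839, -0.001], [-0.01, -0.008, -1.0]]
wrist_force: [-0.6, -1.3, -0.3]
grip_width: 0.0396
```

send_rows(translation=[[0,0,0],[0,0,0],[0,0,0],[0,0,0],[0,0,0]], dr=[[0,0,0],[0,0,0],[0,0,0],[0,0,0],[0,0,0]], gripper=0, newtons=10)

```text
t: 6.6
tcp_pos: [0.464, 0.0706, 0.044]
orientation: [[-0.839, -0.544, 0.017], [-0.544, 0.839, -0.001], [-0.013, -0.01, -1.0]]
wrist_force: [-1.1, 0.6, -2.5]
grip_width: 0.0092
```

send_rows(translation=[[0,0,-0.005],[-0.0033,-0.0068,-0.004],[-0.002,-0.0074,-0.002],[-0.0005,-0.0076,-0.002],[0.0009,-0.0075,0]], dr=[[0,0.2,0],[0,0,0],[0,0,0],[0,0,0],[0,0,0]])

```text
t: 7.1
tcp_pos: [0.4573, 0.0428, 0.0336]
orientation: [[-0.838, -0.546, -0.004], [-0.546, 0.838, 0.001], [0.002, 0.003, -1.0]]
wrist_force: [-3.8, 1.9, 1.3]
grip_width: 0.0096
```

send_rows(translation=[[0.002,-0.0073,0],[0.0034,-0.0068,0],[0.0046,-0.006,0],[0.0057,-0.0051,0],[0.0065,-0.004,0]], dr=[[0,0,0],[0,0,0],[0,0,0],[0,0,0],[0,0,0]])

```text
t: 7.6
tcp_pos: [0.4796, 0.0116, 0.0334]
orientation: [[-0.838, -0.546, -0.008], [-0.546, 0.838, 0.002], [0.005, 0.006, -1.0]]
wrist_force: [-1.4, 2.2, 2.0]
grip_width: 0.0093
```

send_rows(translation=[[0.005,-0.001,0],[0.004,-0.001,0],[0.003,-0.0007,0],[0.003,-0.0007,0],[0.003,-0.0007,0]], dr=[[0,0,0],[0,0,0],[0,0,0],[0,0,0],[0,0,0]])

```text
t: 8.1
tcp_pos: [0.4909, 0.01, 0.0322]
orientation: [[-0.838, -0.546, -0.03], [-0.546, 0.838, 0.008], [0.021, 0.023, -1.0]]
wrist_force: [-13.7, 2.0, 11.1]
grip_width: 0.0098
```

send_rows(translation=[[0,0,0],[0,0,0],[0,0,0],[0,0,0.03],[-0.002,-0.002,0.04]], dr=[[0,0,0],[0,0,0],[0,0,0],[0,0,0],[-0.09,-0.34,0]], gripper=35)

```text
t: 8.6
tcp_pos: [0.49, 0.0082, 0.1001]
orientation: [[-0.838, -0.546, -0.004], [-0.546, 0.838, 0.001], [0.003, 0.003, -1.0]]
wrist_force: [0.8, -0.0, 0.5]
grip_width: 0.0309
```

send_rows(translation=[[-0.006,-0.009,0.03],[-0.006,-0.009,0.01],[-0.006,-0.009,0],[-0.006,-0.009,0],[-0.006,-0.009,0]], dr=[[0,0,-1.6],[0,0,-1.6],[0,0,-1.6],[0,0,-1.6],[0,0,-1.6]], gripper=45)

```text
t: 9.1
tcp_pos: [0.4633, -0.0387, 0.1476]
orientation: [[-0.99, 0.144, 0.012], [0.144, 0.99, -0.006], [-0.013, -0.004, -1.0]]
wrist_force: [0.1, -0.6, -0.3]
grip_width: 0.0396
```

send_rows(translation=[[-0.007,-0.011,0],[-0.007,-0.011,0],[-0.007,-0.011,0],[-0.006,-0.01,0],[-0.006,-0.01,0]], dr=[[0,0,-1.6],[0,0,-1.6],[0,0,-1.6],[0,0,-1.6],[0,0,-1.6]])

```text
t: 9.6
tcp_pos: [0.4312, -0.0949, 0.1485]
orientation: [[-0.643, 0.766, 0.01], [0.766, 0.643, -0.017], [-0.02, -0.003, -1.0]]
wrist_force: [-0.1, -0.2, -0.5]
grip_width: 0.0394
```

```bash
python3 - <<'E'
from h import *
t=grab_frame("top");s=grab_frame("scene")
o=observe();print(o["tcp_pos"],o["orientation"].round(3),o["joint_pos"])
crops("c4",t,s)
E
```

```text
[ 0.4311285  -0.09515051  0.14849697] [[-0.645  0.764  0.01 ]
 [ 0.764  0.645 -0.017]
 [-0.019 -0.004 -1.   ]] [-0.4803531   0.2875124   1.73808353 -0.01194397  1.09959738 -1.17652546]
```

View pics/c4.png

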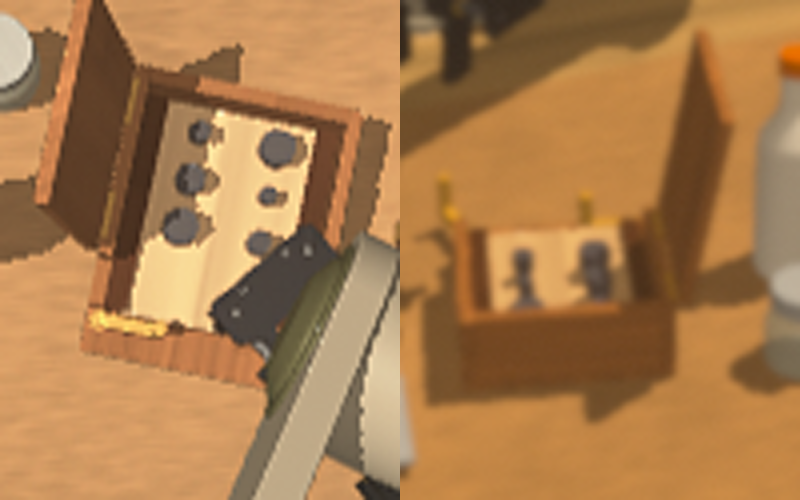

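send_rows(translation=[[-0.003,0.004,-0.02],[-0.003,0.0035,-0.03],[0,0,-0.025],[0,0,0],[0,0,0]], dr=[[0,0,-1.4],[0.2,0.11,0],[0,0,0],[0,0,0],[0,0,0]])

```text
t: 10.2
tcp_pos: [0.428, -0.0871, 0.0731]
orientation: [[-0.559, 0.829, 0.004], [0.829, 0.559, -0.003], [-0.005, 0.002, -1.0]]
wrist_force: [-0.3, -0.3, 0.0]
grip_width: 0.0395
```

send_rows(translation=[[-0.0025,-0.0005,-0.015],[0,0,-0.015],[0,0,-0.012],[0,0,-0.002],[0,0,0]], dr=[[0,0,0],[0,0,0],[0,0,0],[0,0,0],[0,0,0]])

```text
t: 10.7
tcp_pos: [0.4299, -0.0886, 0.0336]
orientation: [[-0.567, 0.824, 0.015], [0.824, 0.567, -0.008], [-0.016, 0.008, -1.0]]
wrist_force: [-0.9, -0.3, -0.2]
grip_width: 0.0398
```

send_rows(translation=[[0,0,0],[0,0,0],[0,0,-0.001],[0,0,-0.001],[0,0,-0.001]], dr=[[0,0,0],[0,0,0],[0,0,0],[0,0,0],[0,0,0]], gripper=0)

```text
t: 11.2
tcp_pos: [0.4286, -0.0886, 0.0333]
orientation: [[-0.569, 0.822, 0.013], [0.822, 0.569, -0.009], [-0.015, 0.006, -1.0]]
wrist_force: [-1.5, 0.8, 14.2]
grip_width: 0.0095
```

send_rows(translation=[[-0.0011,0.0079,0.001],[0.0005,0.008,0],[0.0021,0.0077,0],[0.0036,0.0072,0],[0.005,0.0063,0]], dr=[[0,0.15,0],[0.1,0,0],[0,0,0],[0,0,0],[0,0,0]])

```text
t: 11.7
tcp_pos: [0.4403, -0.051, 0.0344]
orientation: [[-0.568, 0.823, 0.003], [0.823, 0.568, -0.003], [-0.004, 0.001, -1.0]]
wrist_force: [2.3, -5.0, -4.9]
grip_width: 0.0091
```

send_rows(translation=[[0.006,0.005,0],[0.007,0.0036,0],[0.0077,0.002,0],[0.0078,0.0004,0],[0.005,-0.0004,0]], dr=[[0,0,0],[0,0,0],[0,0,0],[0,0,0],[0,0,0]])

```text
t: 12.2
tcp_pos: [0.4731, -0.0386, 0.0338]
orientation: [[-0.571, 0.821, -0.008], [0.821, 0.571, -0.004], [0.001, -0.009, -1.0]]
wrist_force: [-20.6, -7.9, 11.8]
grip_width: 0.0102
```

send_rows(translation=[[0.003,-0.0007,0],[0.003,-0.0007,0],[0.003,-0.0007,0],[0.002,-0.0005,0],[0.002,-0.0005,0]], dr=[[0,0,0],[0,0,0],[0,0,0],[0,0,0],[0,0,0]])

```text
t: 12.7
tcp_pos: [0.4722, -0.039, 0.0338]
orientation: [[-0.575, 0.817, -0.047], [0.818, 0.575, -0.001], [0.027, -0.039, -0.999]]
wrist_force: [-9.8, -4.5, 5.3]
grip_width: 0.0096
```

send_rows(translation=[[0,0,0],[0,0,0],[0,0,0],[0,0,0.03],[-0.01,-0.004,0.04]], dr=[[0,0,0],[0,0,0],[0,0,0],[0,0,0],[0,-0.54,0]], gripper=35)

```text
t: 13.2
tcp_pos: [0.462, -0.0405, 0.1021]
orientation: [[-0.576, 0.817, -0.008], [0.817, 0.576, 0.004], [0.008, -0.004, -1.0]]
wrist_force: [0.7, -0.0, 1.5]
grip_width: 0.0312
```

send_rows(translation=[[-0.03,-0.02,0.04],[-0.03,-0.03,0.02],[-0.02,-0.03,0],[-0.01,-0.03,0],[0,-0.02,0]], dr=[[0,0,0],[0,0,0],[0,0,0],[0,0,0],[0,0,0]], gripper=0)

```text
t: 13.7
tcp_pos: [0.3718, -0.1707, 0.1671]
orientation: [[-0.581, 0.814, 0.004], [0.814, 0.581, -0.001], [-0.003, 0.003, -1.0]]
wrist_force: [1.1, 0.3, -1.1]
grip_width: -0.0001
```

```bash
python3 - <<'E'
from h import *
t=grab_frame("top");s=grab_frame("scene")
o=observe();print(o["tcp_pos"],o["orientation"].round(3),o["joint_pos"])
crops("c5",t,s,k=5,b=(230,155,80,100),c=(200,185,80,100))
E
```

```text
[ 0.37270737 -0.17115016  0.16673521] [[-0.58   0.815  0.004]
 [ 0.815  0.58  -0.001]
 [-0.003  0.003 -1.   ]] [-0.72218813  0.21469521  1.77959579  0.00195782  1.14374661 -1.34149077]
```

View pics/c5.png

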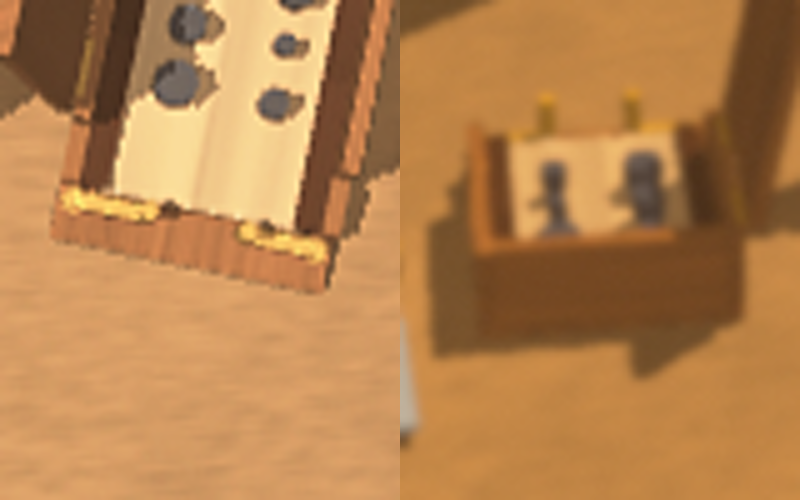

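```bash
python3 - <<'E'
from h import *
np.set_printoptions(precision=4,suppress=True)
t=grab_frame("top");s=grab_frame("scene")
h=cv2.cvtColor(t["image"],cv2.COLOR_BGR2HSV)
m=cv2.inRange(h,(16,135,170),(28,255,255));m[:190]=0;m[:,:238]=0;m[210:]=0;m[:,300:]=0
n,l,st,ce=cv2.connectedComponentsWithStats(m)
a=np.radians(-12.85);R=np.array([[np.cos(a),-np.sin(a)],[np.sin(a),np.cos(a)]]);O=np.array([.5618,-.0335])
for i in range(1,n):
    if st[i,4]<12: continue
    w=np.array([R.T@(onz(t,p,.024)[:2]-O) for p in np.argwhere(l==i)[:,::-1]])*1e3
    r=cv2.minAreaRect(w.astype(np.float32));v=np.linalg.svd(w-w.mean(0))[2][0]
    print(st[i],"ctr",w.mean(0),"bar dir deg",np.degrees(np.arctan2(v[0],v[1])),r[1],w.min(0),w.max(0))
T=lambda x,y:((x+.5)/5-.5+230,(y+.5)/5-.5+155)
S=lambda x,y:((x-400+.5)/5-.5+200,(y+.5)/5-.5+185)
for nme,p,q in(("L",(160,211),(631,94)),("R",(244,230),(545,96))):
    X,e=tri(t,T(*p),s,S(*q));print(nme,X,e,R.T@(X[:2]-O)*1e3)
for q in((115,193),(300,222)): print("board near corner",R.T@(onz(t,T(*q),.025)[:2]-O)*1e3)
E
```

```text
[242 192  20   7  73] ctr [-82.1119  44.4056] bar dir deg 177.66483060561356 (13.422431945800781, 50.626739501953125) [-89.9497  18.8657] [-76.0309  69.5072]
[278 199  17   9  65] ctr [-82.2732 -50.6368] bar dir deg -176.45085348255859 (45.06878662109375, 11.74232006072998) [-89.6216 -71.2771] [-75.9991 -26.6924]
L [0.4868 0.0052 0.0482] 0.005660678119107261 [-81.7153  21.0575]
R [ 0.475  -0.0415  0.0496] 0.002156184261131543 [-82.8124 -27.0619]
board near corner [-75.509   42.6169]
board near corner [-70.285  -56.1236]
```

send_rows(translation=[[0,0,0.045],[0.015,0.015,0.045],[0.031,0.032,0.01],[0.031,0.032,0],[0.031,0.032,0]], dr=[[0,0,0],[0,0,-1.2],[0,0,-1.2],[0,0,-1.2],[0,0,-1.2]])

```text
t: 14.4
tcp_pos: [0.4815, -0.0494, 0.2704]
orientation: [[-0.185, 0.983, 0.005], [0.983, 0.185, 0.006], [0.005, 0.006, -1.0]]
wrist_force: [-0.4, -1.2, -1.0]
grip_width: 0.0007
```

send_rows(translation=[[0.031,0.032,0],[0.031,0.032,0],[0.031,0.032,0],[0.025,0.03,0],[0,0,0]], dr=[[0,0,-1.2],[0,0,-1.2],[0,0,-1.2],[0,0,-1.2],[0,0,0]])

```text
t: 14.9
tcp_pos: [0.6032, 0.0959, 0.268]
orientation: [[0.237, 0.971, 0.004], [0.971, -0.237, 0.005], [0.006, 0.003, -1.0]]
wrist_force: [0.1, -0.2, -1.0]
grip_width: 0.0007
```

send_rows(translation=[[0.0167,-0.008,0],[0,0,-0.03],[0,0,-0.03],[0,0,-0.025],[0,0,0]], dr=[[0,0,0],[0,0,0],[0,0,0],[0,0,0],[0,0,0]])

```text
t: 15.4
tcp_pos: [0.6171, 0.0954, 0.1794]
orientation: [[0.224, 0.975, 0.001], [0.975, -0.224, 0.006], [0.006, -0.001, -1.0]]
wrist_force: [-0.5, -0.5, 0.3]
grip_width: 0.0003
```

```bash
python3 - <<'E'
from h import *
t=grab_frame("top");s=grab_frame("scene")
o=observe();print(o["tcp_pos"],o["wrist_force"])
crops("c6",t,s,b=(210,100,100,125),c=(220,120,100,125))
E
```

```text
[0.61879055 0.09520424 0.18318201] [0.25069394 0.37175733 0.09455704]
```

View pics/c6.png

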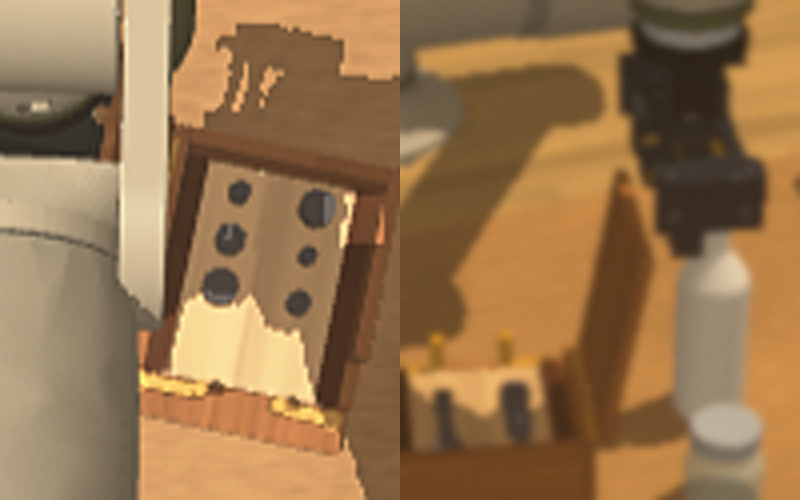

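send_rows(translation=[[-0.0018,-0.0078,0],[-0.0018,-0.0078,0],[-0.0018,-0.0078,0],[-0.0018,-0.0078,0],[-0.0018,-0.0078,0]], dr=[[0,0,0],[0,0,0],[0,0,0],[0,0,0],[0,0,0]])

```text
t: 16.0
tcp_pos: [0.6106, 0.0548, 0.1894]
orientation: [[0.222, 0.975, 0.018], [0.975, -0.222, 0.007], [0.011, 0.016, -1.0]]
wrist_force: [0.5, 2.5, 1.7]
grip_width: 0.0004
```

send_rows(translation=[[-0.002,-0.009,0],[-0.002,-0.009,0],[-0.002,-0.009,0],[-0.002,-0.009,0],[-0.002,-0.009,0]], dr=[[0,0,0],[0,0,0],[0,0,0],[0,0,0],[0,0,0]])

```text
t: 16.5
tcp_pos: [0.5993, 0.0056, 0.1888]
orientation: [[0.223, 0.975, 0.017], [0.975, -0.223, 0.008], [0.012, 0.014, -1.0]]
wrist_force: [0.9, 2.6, -0.1]
grip_width: 0.0008
```

send_rows(translation=[[-0.0018,-0.008,-0.0065],[-0.0018,-0.008,-0.0065],[-0.002,-0.009,-0.0055],[-0.002,-0.009,-0.0055],[-0.0019,-0.0082,-0.007]], dr=[[0,0.1,0],[0,0.1,0],[0,0,0],[0,0,0],[0,0,0]])

```text
t: 17.0
tcp_pos: [0.5891, -0.0413, 0.1561]
orientation: [[0.223, 0.975, -0.001], [0.975, -0.223, 0.007], [0.006, -0.003, -1.0]]
wrist_force: [0.4, 1.7, 1.2]
grip_width: 0.0008
```

send_rows(translation=[[-0.0017,-0.0073,-0.0075],[-0.0015,-0.0066,-0.0082],[-0.0014,-0.006,-0.0088],[-0.0012,-0.0055,-0.0093],[-0.001,-0.0045,-0.008]], dr=[[0,0,0],[0,0,0],[0,0,0],[0,0,0],[0,0,0]])

```text
t: 17.5
tcp_pos: [0.5813, -0.0745, 0.11]
orientation: [[0.224, 0.975, -0.002], [0.975, -0.224, 0.007], [0.006, -0.003, -1.0]]
wrist_force: [-0.2, 0.9, 0.6]
grip_width: 0.0007
```

send_rows(translation=[[-0.0004,-0.0018,-0.005],[-0.0004,-0.0016,-0.005],[-0.0003,-0.0014,-0.005],[-0.0003,-0.0012,-0.005],[-0.0002,-0.001,-0.004]], dr=[[0,0,0],[0,0,0],[0,0,0],[0,0,0],[0,0,0]])

```text
t: 18.0
tcp_pos: [0.5794, -0.0823, 0.0833]
orientation: [[0.224, 0.975, -0.003], [0.975, -0.224, 0.007], [0.006, -0.004, -1.0]]
wrist_force: [-0.0, 0.6, 1.0]
grip_width: 0.0003
```

send_rows(translation=[[0,0,-0.003],[0,0,-0.003],[0,0,-0.002],[0,0,-0.002],[0,0,-0.002]], dr=[[0,0,0],[0,0,0],[0,0,0],[0,0,0],[0,0,0]])

```text
t: 18.5
tcp_pos: [0.5795, -0.0825, 0.0727]
orientation: [[0.223, 0.975, -0.002], [0.975, -0.223, 0.005], [0.005, -0.003, -1.0]]
wrist_force: [-11.8, 1.9, 30.8]
grip_width: 0.0004
```

send_rows(translation=[[0,0,0],[0,0,0.01],[0,0,0.03],[-0.01,-0.01,0.045],[-0.02,-0.03,0.045]], dr=[[0,0,0],[0,0,0],[0,0,0],[0,0,0],[0,0,0]])

```text
t: 19.0
tcp_pos: [0.5501, -0.1163, 0.1981]
orientation: [[0.219, 0.976, -0.01], [0.976, -0.219, 0.009], [0.007, -0.012, -1.0]]
wrist_force: [0.3, -1.7, -0.6]
grip_width: 0.0004
```

send_rows(translation=[[-0.03,-0.035,0.03],[-0.035,-0.035,0],[-0.035,-0.035,0],[-0.035,-0.035,0],[-0.03,-0.03,0]], dr=[[0,0,0],[0,0,0],[0,0,0],[0,0,0],[0,0,0]])

```text
t: 19.5
tcp_pos: [0.3854, -0.2867, 0.235]
orientation: [[0.214, 0.977, 0.003], [0.977, -0.214, -0.0], [0.0, 0.003, -1.0]]
wrist_force: [0.3, -0.4, 0.7]
grip_width: 0.0004
```

```bash
python3 - <<'E'
from h import *
t=grab_frame("top");s=grab_frame("scene")
o=observe();print(o["t"],o["tcp_pos"],o["wrist_force"])
crops("c7",t,s,b=(190,110,130,125),c=(190,140,130,125),k=3)
E
```

```text
19.6 [ 0.38435711 -0.28845359  0.23492068] [ 0.50997642  0.93406649 -0.59112949]
```

View pics/c7.png

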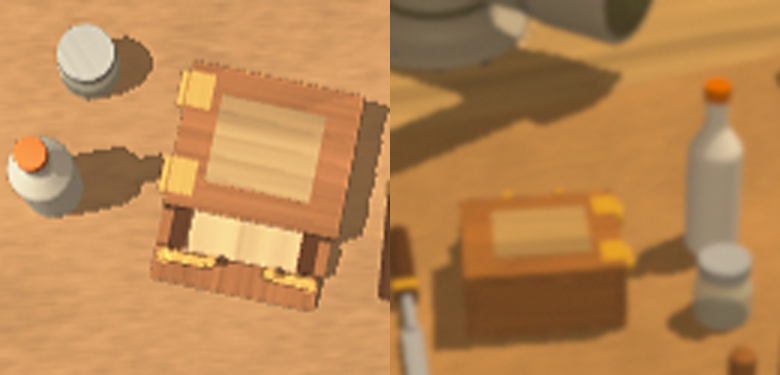

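```bash
python3 -c "
from cell import *
print(close_job())"
```

```text
the job is handed in; nothing more can be done
None
```

I put the router bits away in the order you asked and handed the job in at about 19.6 s, with no verdict reported.

- **Board:** I pushed it about 54 mm along its guides until it stopped advancing. Its far edge meets the far wall in the image. The rough corner estimates put its near edge at case x -75.5 and -70 mm, against -76 mm for home; they differ by 5 mm, so that check is coarse.
- **Levers:** I gripped each peg, swung it round and pushed it against its stop. Measured from two views, the pegs stand at case x -81.7 mm (left) and -82.8 mm (right), against -83 mm expected. The left peg's y read 21 mm instead of 26 mm, with about 6 mm of mismatch between the views. The bar directions looked symmetric and consistent with both levers at their stops. On the right lever, the gripper's own position pointed to about 1.49 rad, and the image checks overruled it.
- **Lid:** I pushed it over from behind with closed fingers, at 1 to 3 N, and slowed for the last part. It seated with the fingertip at z 72.7 mm, against 72.5 mm expected. The final press read about 31 N on the wrist, firmer than I intended but under the 40 N limit.

The last picture shows the lid flat, both levers across, and the bottle and jar upright, apparently where they were. I did not measure the bystanders again. The block, plane and bowl were outside that picture, and the arm passed above them throughout.

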